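# Point out a missing adapter and its replacement to the stocktake camera

### The job

The stocktake camera over this packing crate logs whatever the fingertips point at: point down at the one empty compartment of the white carton, and then at the loose adapter on the crate lid that is of the same shape and size as those in the carton, each time holding the fingertips a few centimetres above its middle for at least two seconds. Touch neither the carton nor any adapter, move nothing else, and rise well clear before crossing to the next place, so that no other adapter is pointed at. Last, press the round button on the small grey box all the way down to confirm the entry, and let it come back up.

Things in the scene. Friction and masses are not known exactly. Their poses are not given: they have to be found in the camera images.
- tray: The white carton, fixed: open tray 216 x 186 x 38 mm, 4 mm walls and floor, with 2 compartments along its x and 3 along its y (each 102 x 57 mm inside, along its x and y). Origin: centre of its underside, on the surface.
- empty_mouth (a point): Centre of the empty compartment's mouth, 40 mm above the work surface, 2 mm above the carton's rim. This is the point to hover above.
- empty_cell: Thin white liner, 90 x 46 x 2 mm, fixed on the floor of the one empty compartment, so it lies bare there. Origin: centre of its underside, 4 mm above the work surface.
- spare: The loose one to point at: black oblong power adapter lying flat, 90 x 42 x 30 mm: an 82 mm long rounded brick with a 14 mm round metal socket, 8 mm long, on one end. Lies on the crate lid among the square and the slim adapter. Origin: centre of its underside; x along its length, z up.
- spare_top (a point): Centre of the top face of the loose oblong adapter, 30 mm above the work surface. The point to hover above.
- packed0: One of the five in the carton: black oblong power adapter lying flat, 90 x 42 x 30 mm: an 82 mm long rounded brick with a 14 mm round metal socket, 8 mm long, on one end. Stands on the carton floor, top 34 mm above the work surface. Origin: centre of its underside.
- packed1: One of the five in the carton: black oblong power adapter lying flat, 90 x 42 x 30 mm: an 82 mm long rounded brick with a 14 mm round metal socket, 8 mm long, on one end. Stands on the carton floor, top 34 mm above the work surface. Origin: centre of its underside.
- packed2: One of the five in the carton: black oblong power adapter lying flat, 90 x 42 x 30 mm: an 82 mm long rounded brick with a 14 mm round metal socket, 8 mm long, on one end. Stands on the carton floor, top 34 mm above the work surface. Origin: centre of its underside.
- packed3: One of the five in the carton: black oblong power adapter lying flat, 90 x 42 x 30 mm: an 82 mm long rounded brick with a 14 mm round metal socket, 8 mm long, on one end. Stands on the carton floor, top 34 mm above the work surface. Origin: centre of its underside.
- packed4: One of the five in the carton: black oblong power adapter lying flat, 90 x 42 x 30 mm: an 82 mm long rounded brick with a 14 mm round metal socket, 8 mm long, on one end. Stands on the carton floor, top 34 mm above the work surface. Origin: centre of its underside.
- square_adapter: Another kind of adapter, loose on the lid: black square brick 62 x 62 x 28 mm. Origin: centre of its underside. Not to be pointed at.
- slim_adapter: Another kind of adapter, loose on the lid: black slim bar 120 x 28 x 26 mm. Origin: centre of its underside. Not to be pointed at.
- confirm (a joint): Travel of the round push button: 0 up, 0.006 m fully down (a spring: 1.5 N to start, 5 N at full travel; it comes back by itself). Pressed straight down.
- confirm_top (a point): Centre of the top of the round grey button, 36 mm across, in a black housing on the small fixed grey box (85 x 85 x 30 mm). Moves with the button; 52 mm above the work surface when up.
- tape_roll: Bystander: empty cardboard tape core lying flat, 100 mm across, 48 mm high. Origin: centre of its underside.
- pen: Bystander: thick white marker pen with a black cap lying down, 16 mm thick, 130 mm long. Origin: under its middle.
- scanner: Bystander: hand-held barcode scanner lying down, grey grip and black head, 160 x 65 x 45 mm. Origin: underside, between grip and head.
- mug: Bystander: white mug, 80 mm across and 90 mm high. Origin: centre of its underside.
Things that resemble listed ones, but are neither listed nor needed, are in the scene too. What is shaped like the spare but orange is not meant. Leave any turquoise look-alike of the part that bears confirm alone.

How it is judged:
On the way, in this order (a step that is already met when the one before it is completed fails the run):
1. fingertips held just above the empty compartment for two seconds (horizontal distance between the grasp point and empty_mouth below 0.025 m and z of the grasp point in the frame of empty_mouth between 0.015 and 0.09 m), for 2 s.
2. then fingertips held just above the loose oblong adapter for two seconds (horizontal distance between the grasp point and spare_top below 0.025 m and z of the grasp point in the frame of spare_top between 0.015 and 0.09 m), for 2 s.
3. then the button pressed down (value of joint confirm above 0.005 m), for 0.05 s.
At the end, for the whole second after the job is handed in: Button back up (within 1 mm), adapters within 8 mm and bystanders within 20 mm of their start, at rest. Before: grasp point held 2 s within 25 mm sideways of, and 15 to 90 mm above, the empty mouth, then the spare top; button down 5 mm or more (value of joint confirm below 0.001 m and distance of each of packed0, packed1, packed2, packed3, packed4, spare, square_adapter, slim_adapter from where it was at the start of the episode below 0.008 m and distance of each of tape_roll, pen, scanner, mug from where it was at the start of the episode below 0.02 m and linear speed of each of packed0, packed1, packed2, packed3, packed4, spare, square_adapter, slim_adapter below 0.02 m/s); the robot touches nothing.
It fails at once if the robot touched the carton or an adapter (contact force between any of the fingers, the arm and tray above 0.3 N or contact force between any of the fingers, the arm and packed0 above 0.3 N or contact force between any of the fingers, the arm and packed1 above 0.3 N or contact force between any of the fingers, the arm and packed2 above 0.3 N or contact force between any of the fingers, the arm and packed3 above 0.3 N or contact force between any of the fingers, the arm and packed4 above 0.3 N or contact force between any of the fingers, the arm and spare above 0.3 N or contact force between any of the fingers, the arm and square_adapter above 0.3 N or contact force between any of the fingers, the arm and slim_adapter above 0.3 N).
It fails at once if an adapter was moved (8 mm) or lifted (distance of any of packed0, packed1, packed2, packed3, packed4, spare, square_adapter, slim_adapter from where it was at the start of the episode above 0.008 m).
It fails at once if a bystander was moved more than 20 mm (distance of any of tape_roll, pen, scanner, mug from where it was at the start of the episode above 0.02 m).
It fails at once if a wrong adapter was pointed at (grasp point within 18 mm sideways of its middle and less than 80 mm above its underside) ((horizontal distance between the grasp point and packed0 below 0.018 m and z of the grasp point in the frame of packed0 below 0.08 m) or (horizontal distance between the grasp point and packed1 below 0.018 m and z of the grasp point in the frame of packed1 below 0.08 m) or (horizontal distance between the grasp point and packed2 below 0.018 m and z of the grasp point in the frame of packed2 below 0.08 m) or (horizontal distance between the grasp point and packed3 below 0.018 m and z of the grasp point in the frame of packed3 below 0.08 m) or (horizontal distance between the grasp point and packed4 below 0.018 m and z of the grasp point in the frame of packed4 below 0.08 m) or (horizontal distance between the grasp point and square_adapter below 0.018 m and z of the grasp point in the frame of square_adapter below 0.08 m) or (horizontal distance between the grasp point and slim_adapter below 0.018 m and z of the grasp point in the frame of slim_adapter below 0.08 m)).
It also fails if it takes over 51 s, if anything falls off the work surface, if the arm or the gripper's body presses on something with over 40 N, if the wrist force passes 120 N, or if a joint passes its speed limit or range.

### The arm

A 6-joint arm with a two-finger parallel gripper is mounted at the origin on the work surface. World frame = base frame: x ahead of the robot, y to its left, z up, the work surface at z = 0. Lengths are in m, angles in rad, forces in N, time in s.
With the tool pointing down it reaches from about 0.425 to 0.95 m from the base axis. Payload 3.5 kg.
Tool frame: the origin (TCP) lies at the very end of the fingers, on their centre line; the grasp point (between the pads) lies 19 mm behind it; z points along the fingers, y is the line along which they close (so a half turn about z gives the same grasp; the last joint's range is limited). The gripper opens to 85 mm and grips with 20 to 120 N. Pads are 22 mm wide; open, the fingers measure 114 mm over their backs; the gripper's body (76 mm by 85 mm) begins 54 mm behind the grasp point. The pads swing forward as they close: fully open they stand 13 mm farther back than shut.
Start: joints at [1.093, 0.286, 1.577, -0, 1.279, -0.15], TCP at [0.217, 0.639, 0.231] pointing down, gripper open.
Joint ranges: [-2.77, 2.77], [-0.9, 2.22], [0.21, 2.48], [-1.53, 4.67], [0.24, 2.81], [-2.84, 2.84]. Speed limits (rad/s): [2.79, 2.79, 3.14, 3.14, 3.14, 3.14].

### API

Orientations are given as a unit quaternion [w, x, y, z].
In Python, from bench import sense, grab_frame, sign_off gives the robot as it stands.
- The arm moves only by the tool step_arm, never from a script. Its argument "deltas" is a list of rows, each a list of 5 numbers: the opening, from 0 (shut) to 1 (fully open), then the shift along the world's x, y, z in m, then the turn about the world's z in rad. A call has 1 to 10 rows; each row shifts and turns the commanded pose from where the row before left it; what a row does not reach is not made up. A row lasts 1/12 s, in which the tool goes at most 41.7 mm and 7.16 degrees, less where a joint would pass 70% of its speed; a pose out of reach is approached as far as the arm can. A call with a gripper value outside its range is refused whole. The fingers move at their own pace and stop on an object; the grip force is fixed at half the most. Time passes only in rows, so rows that do not move let the fingers close. It gives the time, the measured TCP pose, the force, the opening and the grip force at its end, in the units of the state.
- sense(): the state, without advancing time (a new reading comes with each control period).
- grab_frame(name): name is "scene" or "top" or "wrist"; returns a dict with "color" (400x640x3 uint8, red, green, blue), "z_map" (400x640 float32, m along the optical axis (not along the pixel's ray), 0 where there is no reading), "intrinsics" (3x3 intrinsics, pixels), "dist_coeffs" ([k1, k2, p1, p2, k3] as OpenCV has them; the pictures are not rectified), "rvec" (rotation vector, rad) and "tvec" (3), from world to camera coordinates, as OpenCV has them; the wrist camera has in their place "tool_from_camera" (4x4, takes a point from camera to tool coordinates, whose origin is the TCP and whose axes are the flange's). Camera axes: x right, y down, z forward; pixel columns grow to the right and rows downward; lengths in m; the calibration is good to about 2 mm. A picture is of the moment at which its call begins: read the wrist's pose just before it.
- sign_off(): hands the job in; it is judged then, once.
The state is a dict: "time_s": time; "joint_pos": joint angles; "dq": joint speeds; "joint_torque": joint torques, N m; "position": TCP position; "orientation": TCP orientation; "wrist_force": force on the tool from outside, world axes, zero at the start; "ft_torque": the same for the moment, N m; "opening": opening from 0.0 (shut) to 1.0 (fully open); "gripper_force": force on a finger pad.
Only numpy, scipy, OpenCV 4.12 (cv2) and the standard library are available. Lean on these libraries where they do the work, as an engineer would, in place of code of your own. Each camera call takes 0.05 s, during which the arm holds its last target. There are 200 camera calls.

## Working session

There is one attempt and no reset: what is moved stays moved. The work goes in short steps, Python scripts to look and compute and a tool call to move; the robot and the scene stay as the last step left them, time stands still between calls to the robot, and variables do not carry over. Pictures are saved under pics/ and viewed, at most 10 in all, crops included, and the job is handed in when it is done.

Besides the shell and the picture viewer there is one more tool, called after ">>>" as name(argument=value, ...), one argument or row to a line, values as JSON. step_arm: Moves the arm, as the interface text tells. Its arguments: {"type":"object","properties":{"deltas":{"type":"array","items":{"type":"array","items":{"type":"number"}}}},"required":["deltas"]}

```bash
mkdir -p pics
cat > h.py <<'E'
import numpy as np, cv2, pickle
from bench import sense, grab_frame, sign_off
def save(n):
    f=grab_frame(n); pickle.dump(f,open(n+'.pkl','wb')); cv2.imwrite(f'pics/{n}0.png',f['color'][:,:,::-1]); return f
def load(n): return pickle.load(open(n+'.pkl','rb'))
def xyz(f):
    h,w=f['z_map'].shape; u,v=np.meshgrid(np.arange(w),np.arange(h))
    p=np.stack([u,v],-1).reshape(-1,1,2).astype(np.float64)
    n=cv2.undistortPoints(p,f['intrinsics'],f['dist_coeffs']).reshape(h,w,2)
    z=f['z_map'][...,None]; c=np.concatenate([n*z,z],-1)
    R=cv2.Rodrigues(np.array(f['rvec'],float))[0]
    return (c-np.array(f['tvec']).ravel())@R
E
python3 -c "
from h import *
save('top');save('scene');print(sense())"
```

```text
{'time_s': 0.1, 'joint_pos': array([ 1.09301509e+00,  2.87105877e-01,  1.57808255e+00, -4.82107837e-05,
        1.27863720e+00, -1.50018699e-01]), 'dq': array([ 0.00026244, -0.00057387, -0.00398488,  0.00099767, -0.0009446 ,
       -0.00042302]), 'joint_torque': array([ 5.46423144e-04, -4.07294047e+01, -2.93701243e+01, -1.41231726e-04,
        3.37787184e-03, -7.70555545e-06]), 'position': array([0.21700328, 0.63850538, 0.23003819]), 'orientation': array([-3.22790485e-04,  1.63141714e-01,  9.86602014e-01, -1.06905978e-03]), 'wrist_force': array([-0.15067969,  0.70169892,  0.20524253]), 'ft_torque': array([ 0.02228771, -0.01371906,  0.00900048]), 'gripper_force': 0.0, 'opening': 1.0005798668703894}
```

View pics/top0.png

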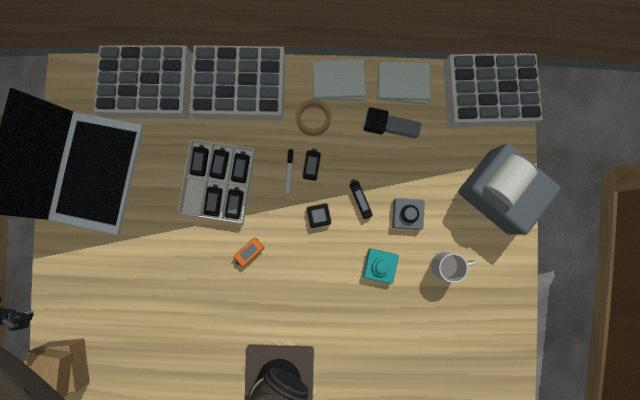

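View pics/scene0.png

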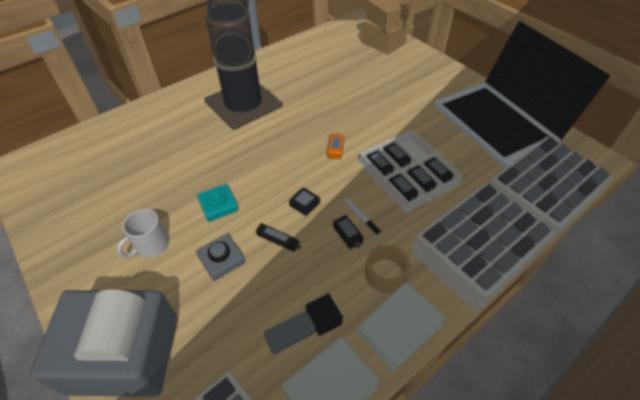

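The top view shows the carton at about (216,182), with its empty compartment at (193,197). These could be confused with what I want:
- **Adapters:** oblong black at (312,165), slim bar at (361,199), square at (319,215), orange at (249,252), and the packed ones in the carton.
- **Buttons:** grey box at (408,213), turquoise look-alike at (380,266).

I choose the oblong at (312,165) and the grey box at (408,213), and will measure both and check them in a crop.

Run:
```python
from h import *
f=load('top');P=xyz(f);c=f['color'].astype(int)
R=cv2.Rodrigues(np.array(f['rvec'],float))[0]
def proj(p): return cv2.projectPoints(np.array(p,float).reshape(-1,3),np.array(f['rvec'],float),np.array(f['tvec'],float),f['intrinsics'],f['dist_coeffs'])[0].reshape(-1,2)
print(f['z_map'][200,300])
def blob(name,u,v,r,lo,hi):
    s=np.zeros(P.shape[:2],bool); s[v-r:v+r,u-r:u+r]=1
    m=s&(P[...,2]>lo)&(P[...,2]<hi)&(f['z_map']>0)
    n,l=cv2.connectedComponents(m.astype(np.uint8)); k=np.bincount(l[l>0]).argmax(); q=P[l==k]
    (a,b),wh,ang=cv2.minAreaRect((q[:,:2]*1000).astype(np.float32))
    print(name,len(q),'rect c',np.round([a,b]),'wh',np.round(wh),'ang',round(ang),'zmed',q[:,2].mean().round(4)); return q
blob('spare',312,165,22,.02,.045); blob('square',319,215,18,.015,.045); blob('slim',361,199,25,.015,.04)
blob('box',408,213,24,.02,.07); blob('button',408,213,14,.046,.07)
blob('tray',216,182,52,.02,.06)
for n,(u,v) in dict(a=(199,160),b=(220,163),c_=(241,167),e=(213,201),d=(234,204)).items(): blob(n,u,v,12,.02,.045)
blob('floor',193,197,8,-.005,.015)
for n,u,v in [('laptop',30,150),('mug',452,267),('tape',313,103),('scanner',376,120),('printer',510,185)]: print(n,P[v,u].round(3))
im=f['color'][:,:,::-1]
a=cv2.resize(im[130:250,170:290],(480,480),interpolation=3);b=cv2.resize(im[130:250,290:430],(560,480),interpolation=3)
cv2.imwrite('pics/crop1.png',cv2.resize(np.hstack([a[:, :],b]),(800,370)))
```

```text
1.3462279
spare 427 rect c [617. -75.] wh [42. 90.] ang 82 zmed 0.0304
square 475 rect c [470. -99.] wh [62. 62.] ang 13 zmed 0.0279
slim 404 rect c [ 521. -217.] wh [120.  29.] ang 24 zmed 0.0259
box 913 rect c [ 480. -356.] wh [87. 85.] ang 87 zmed 0.035
button 134 rect c [ 481. -354.] wh [37. 34.] ang 36 zmed 0.0521
tray 1964 rect c [562. 195.] wh [190. 218.] ang 83 zmed 0.0337
a 375 rect c [621. 249.] wh [46. 71.] ang 86 zmed 0.0343
b 418 rect c [613. 193.] wh [55. 70.] ang 87 zmed 0.0341
c_ 368 rect c [603. 127.] wh [43. 74.] ang 82 zmed 0.0343
e 380 rect c [504. 203.] wh [43. 71.] ang 84 zmed 0.0341
d 371 rect c [497. 141.] wh [43. 71.] ang 84 zmed 0.0342
floor 255 rect c [515. 267.] wh [44. 47.] ang 1 zmed 0.0068
laptop [0.625 0.698 0.127]
mug [ 0.329 -0.488  0.007]
tape [ 0.429 -0.082  1.343]
scanner [ 0.743 -0.257  0.046]
printer [ 0.552 -0.586  0.181]
```

View pics/crop1.png

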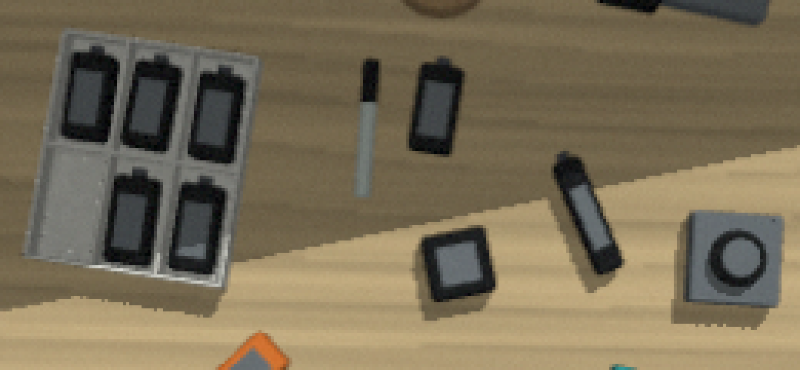

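The crop confirms the choices. The oblong at crop (437,107) measures 90x42 mm with its top at z 0.030. The square is 62x62 mm, the slim bar 120x29 mm, and the grey button sits at crop (737,260) with its top at z 0.052. From the carton's rectangle, the empty mouth is at (0.517, 0.262), the spare at (0.617, -0.075) and the button at (0.480, -0.355).

>>> step_arm(
  deltas=[
    [0, 0.019, -0.0235, 0, 0],
    [0, 0.019, -0.0235, 0, 0],
    [0, 0.019, -0.0235, 0, 0],
    [0, 0.019, -0.0235, 0, 0],
    [0, 0.019, -0.0235, 0, 0],
    [0, 0.019, -0.0235, 0, 0],
    [0, 0.019, -0.0235, 0, 0],
    [0, 0.019, -0.0235, 0, 0],
    [0, 0.019, -0.0235, 0, 0],
    [0, 0.019, -0.0235, 0, 0],
  ],
)

```text
time_s: 0.93
position: [0.4077, 0.4026, 0.2308]
orientation: [-0.0, 0.163, 0.987, -0.0]
wrist_force: [0.7, -0.6, 0.0]
opening: -0.002
gripper_force: 0.0
```

>>> step_arm(
  deltas=[
    [0, 0.018, -0.0235, 0, 0],
    [0, 0.018, -0.0235, 0, 0],
    [0, 0.018, -0.0235, 0, 0],
    [0, 0.018, -0.0235, 0, 0],
    [0, 0.018, -0.0235, 0, 0],
    [0, 0.02, -0.0235, 0, 0],
    [0, 0, 0, 0, 0],
    [0, 0, 0, 0, 0],
    [0, 0, 0, 0, 0],
  ],
)

```text
time_s: 1.68
position: [0.5168, 0.2631, 0.2308]
orientation: [-0.001, 0.163, 0.987, -0.0]
wrist_force: [0.1, -0.3, -0.4]
opening: -0.001
gripper_force: 0.0
```

>>> step_arm(
  deltas=[
    [0, 0, 0, -0.025, 0],
    [0, 0, 0, -0.025, 0],
    [0, 0, 0, -0.025, 0],
    [0, 0, 0, -0.025, 0],
    [0, 0, 0, -0.025, 0],
    [0, 0, 0, -0.015, 0],
    [0, 0, 0, -0.01, 0],
    [0, 0, 0, 0, 0],
    [0, 0, 0, 0, 0],
    [0, 0, 0, 0, 0],
  ],
)

```text
time_s: 2.52
position: [0.5181, 0.2638, 0.0829]
orientation: [0.001, 0.163, 0.987, 0.001]
wrist_force: [0.2, 0.1, 0.3]
opening: 0.002
gripper_force: 0.0
```

```bash
python3 -c "
from h import *
save('wrist');save('top')
a=cv2.imread('pics/wrist0.png');b=cv2.imread('pics/top0.png')[110:260,150:290]
cv2.imwrite('pics/hov1.png',np.hstack([cv2.resize(a,(480,300)),cv2.resize(b,(280,300))]))"
```

```text
(no output)
```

View pics/hov1.png

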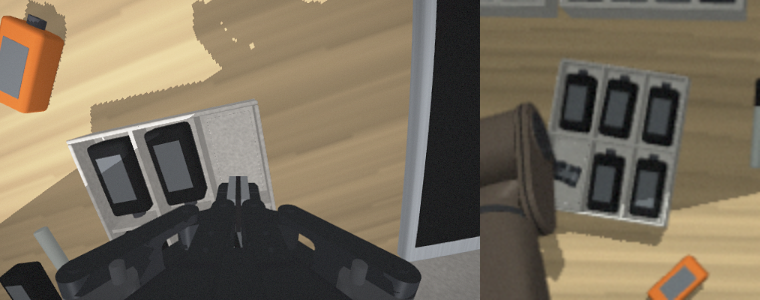

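>>> step_arm(
  deltas=[
    [0, 0, 0, 0, 0],
    [0, 0, 0, 0, 0],
    [0, 0, 0, 0, 0],
    [0, 0, 0, 0, 0],
    [0, 0, 0, 0, 0],
    [0, 0, 0, 0, 0],
    [0, 0, 0, 0, 0],
    [0, 0, 0, 0, 0],
    [0, 0, 0, 0, 0],
    [0, 0, 0, 0, 0],
  ],
)

```text
time_s: 3.45
position: [0.5173, 0.263, 0.0813]
orientation: [-0.0, 0.163, 0.987, -0.0]
wrist_force: [-0.1, 0.5, 1.1]
opening: 0.006
gripper_force: 0.0
```

>>> step_arm(
  deltas=[
    [0, 0, 0, 0, 0],
    [0, 0, 0, 0, 0],
    [0, 0, 0, 0, 0],
    [0, 0, 0, 0, 0],
    [0, 0, 0, 0, 0],
    [0, 0, 0, 0, 0],
    [0, 0, 0, 0, 0],
    [0, 0, 0, 0, 0],
    [0, 0, 0, 0, 0],
    [0, 0, 0, 0, 0],
  ],
)

```text
time_s: 4.28
position: [0.5173, 0.263, 0.0813]
orientation: [-0.0, 0.163, 0.987, -0.0]
wrist_force: [0.1, -0.8, 0.0]
opening: 0.001
gripper_force: 0.0
```

>>> step_arm(
  deltas=[
    [0, 0, 0, 0, 0],
    [0, 0, 0, 0, 0],
    [0, 0, 0, 0, 0],
    [0, 0, 0, 0, 0],
    [0, 0, 0, 0, 0],
    [0, 0, 0, 0, 0],
    [0, 0, 0, 0, 0],
    [0, 0, 0, 0, 0],
    [0, 0, 0, 0, 0],
    [0, 0, 0, 0, 0],
  ],
)

```text
time_s: 5.12
position: [0.5173, 0.263, 0.0813]
orientation: [0.0, 0.163, 0.987, -0.0]
wrist_force: [0.1, 0.0, -0.2]
opening: 0.003
gripper_force: 0.0
```

The picture shows the shut fingertips over the bare compartment (wrist view about (238,185)), clear of its neighbours. The hold lasted about 2.6 s, so I'll rise and cross to the spare.

>>> step_arm(
  deltas=[
    [0, 0, 0, 0.015, 0],
    [0, 0, 0, 0.03, 0],
    [0, 0, 0, 0.03, 0],
    [0, 0, 0, 0.03, 0],
    [0, 0, 0, 0.03, 0],
    [0, 0, 0, 0.015, 0],
    [0, 0, 0, 0, 0],
    [0, 0, 0, 0, 0],
  ],
)

```text
time_s: 5.78
position: [0.5176, 0.2632, 0.232]
orientation: [0.001, 0.163, 0.987, 0.0]
wrist_force: [-1.0, 0.8, -1.0]
opening: 0.003
gripper_force: 0.0
```

>>> step_arm(
  deltas=[
    [0, 0.007, -0.024, 0, 0],
    [0, 0.007, -0.024, 0, 0],
    [0, 0.007, -0.024, 0, 0],
    [0, 0.007, -0.024, 0, 0],
    [0, 0.007, -0.024, 0, 0],
    [0, 0.007, -0.024, 0, 0],
    [0, 0.007, -0.024, 0, 0],
    [0, 0.007, -0.024, 0, 0],
    [0, 0.007, -0.024, 0, 0],
    [0, 0.007, -0.024, 0, 0],
  ],
)

```text
time_s: 6.62
position: [0.5861, 0.022, 0.228]
orientation: [-0.003, 0.163, 0.987, -0.0]
wrist_force: [0.3, 0.4, -0.1]
opening: -0.0
gripper_force: 0.0
```

>>> step_arm(
  deltas=[
    [0, 0.007, -0.024, 0, 0],
    [0, 0.007, -0.024, 0, 0],
    [0, 0.008, -0.024, 0, 0],
    [0, 0.008, -0.026, 0, 0],
    [0, 0, 0, 0, 0],
    [0, 0, 0, 0, 0],
    [0, 0, 0, 0, 0],
    [0, 0, 0, 0, 0],
  ],
)

```text
time_s: 7.28
position: [0.6165, -0.0738, 0.2299]
orientation: [-0.001, 0.163, 0.987, 0.0]
wrist_force: [-0.2, 0.2, 0.1]
opening: -0.003
gripper_force: 0.0
```

Descend to TCP z ≈ 0.070, which puts the grasp point about 59 mm above the adapter's top.

>>> step_arm(
  deltas=[
    [0, 0, 0, -0.025, 0],
    [0, 0, 0, -0.025, 0],
    [0, 0, 0, -0.025, 0],
    [0, 0, 0, -0.025, 0],
    [0, 0, 0, -0.025, 0],
    [0, 0, 0, -0.02, 0],
    [0, 0, 0, -0.015, 0],
    [0, 0, 0, 0, 0],
    [0, 0, 0, 0, 0],
    [0, 0, 0, 0, 0],
  ],
)

```text
time_s: 8.12
position: [0.618, -0.0744, 0.0726]
orientation: [0.001, 0.163, 0.987, -0.0]
wrist_force: [-0.1, -0.4, 0.7]
opening: 0.002
gripper_force: 0.0
```

```bash
python3 -c "
from h import *
save('wrist');save('top')
a=cv2.imread('pics/wrist0.png');b=cv2.imread('pics/top0.png')[110:260,260:400]
cv2.imwrite('pics/hov2.png',np.hstack([cv2.resize(a,(480,300)),cv2.resize(b,(280,300))]))"
```

```text
(no output)
```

View pics/hov2.png

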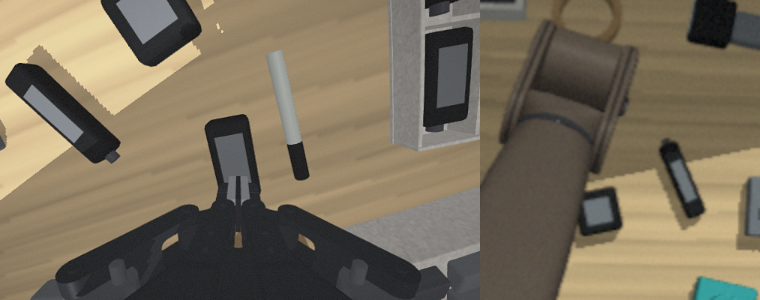

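>>> step_arm(
  deltas=[
    [0, 0, 0, 0, 0],
    [0, 0, 0, 0, 0],
    [0, 0, 0, 0, 0],
    [0, 0, 0, 0, 0],
    [0, 0, 0, 0, 0],
    [0, 0, 0, 0, 0],
    [0, 0, 0, 0, 0],
    [0, 0, 0, 0, 0],
    [0, 0, 0, 0, 0],
    [0, 0, 0, 0, 0],
  ],
)

```text
time_s: 9.05
position: [0.6173, -0.0749, 0.0713]
orientation: [-0.0, 0.163, 0.987, 0.0]
wrist_force: [-0.3, 0.0, -0.3]
opening: -0.003
gripper_force: 0.0
```

>>> step_arm(
  deltas=[
    [0, 0, 0, 0, 0],
    [0, 0, 0, 0, 0],
    [0, 0, 0, 0, 0],
    [0, 0, 0, 0, 0],
    [0, 0, 0, 0, 0],
    [0, 0, 0, 0, 0],
    [0, 0, 0, 0, 0],
    [0, 0, 0, 0, 0],
    [0, 0, 0, 0, 0],
    [0, 0, 0, 0, 0],
  ],
)

```text
time_s: 9.88
position: [0.6173, -0.075, 0.0713]
orientation: [0.0, 0.163, 0.987, -0.0]
wrist_force: [1.0, 1.2, -0.6]
opening: 0.002
gripper_force: 0.0
```

>>> step_arm(
  deltas=[
    [0, 0, 0, 0, 0],
    [0, 0, 0, 0, 0],
    [0, 0, 0, 0, 0],
    [0, 0, 0, 0, 0],
    [0, 0, 0, 0, 0],
    [0, 0, 0, 0, 0],
    [0, 0, 0, 0, 0],
    [0, 0, 0, 0, 0],
    [0, 0, 0, 0, 0],
    [0, 0, 0, 0, 0],
  ],
)

```text
time_s: 10.72
position: [0.6173, -0.0749, 0.0713]
orientation: [-0.0, 0.163, 0.987, 0.0]
wrist_force: [-0.5, -0.2, -0.1]
opening: 0.001
gripper_force: 0.0
```

The wrist view shows the fingertips at about (238,185), centred over the oblong spare, with the square and slim adapters well away. The hold lasted about 2.6 s, so I'll rise and go to the grey button.

>>> step_arm(
  deltas=[
    [0, 0, 0, 0.015, 0],
    [0, 0, 0, 0.03, 0],
    [0, 0, 0, 0.03, 0],
    [0, 0, 0, 0.03, 0],
    [0, 0, 0, 0.03, 0],
    [0, 0, 0, 0.015, 0],
    [0, 0, 0, 0, 0],
    [0, 0, 0, 0, 0],
  ],
)

```text
time_s: 11.38
position: [0.6177, -0.075, 0.2221]
orientation: [0.001, 0.163, 0.987, -0.0]
wrist_force: [-0.7, -0.3, -1.0]
opening: -0.001
gripper_force: 0.0
```

>>> step_arm(
  deltas=[
    [0, -0.01, -0.02, 0, 0],
    [0, -0.01, -0.02, 0, 0],
    [0, -0.01, -0.02, 0, 0],
    [0, -0.01, -0.02, 0, 0],
    [0, -0.01, -0.02, 0, 0],
    [0, -0.01, -0.02, 0, 0],
    [0, -0.01, -0.02, 0, 0],
    [0, -0.01, -0.02, 0, 0],
    [0, -0.01, -0.02, 0, 0],
    [0, -0.01, -0.02, 0, 0],
  ],
)

```text
time_s: 12.22
position: [0.5155, -0.275, 0.218]
orientation: [-0.002, 0.163, 0.987, 0.001]
wrist_force: [0.8, -0.4, 0.5]
opening: 0.001
gripper_force: 0.0
```

>>> step_arm(
  deltas=[
    [0, -0.01, -0.02, 0, 0],
    [0, -0.01, -0.02, 0, 0],
    [0, -0.01, -0.02, 0, 0],
    [0, -0.007, -0.02, 0, 0],
    [0, 0, 0, 0, 0],
    [0, 0, 0, -0.03, 0],
    [0, 0, 0, -0.03, 0],
    [0, 0, 0, -0.02, 0],
    [0, 0, 0, 0, 0],
    [0, 0, 0, 0, 0],
  ],
)

```text
time_s: 13.05
position: [0.4791, -0.353, 0.1383]
orientation: [-0.003, 0.163, 0.987, 0.002]
wrist_force: [1.3, -0.1, 1.0]
opening: 0.001
gripper_force: 0.0
```

```bash
python3 -c "
from h import *
print(sense()['position']);f=save('wrist');save('scene')
a=cv2.imread('pics/wrist0.png');b=cv2.imread('pics/scene0.png')[160:310,120:260]
cv2.imwrite('pics/hov3.png',np.hstack([cv2.resize(a,(480,300)),cv2.resize(b,(280,300))]))"
```

```text
[ 0.47912916 -0.35300015  0.13827825]
```

View pics/hov3.png

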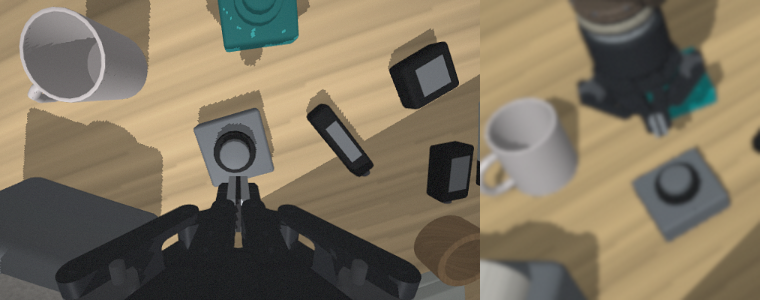

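Run:
```python
from h import *
from scipy.spatial.transform import Rotation as Ro
s=sense();f=grab_frame('wrist')
f['rvec']=np.zeros(3);f['tvec']=np.zeros(3);C=xyz(f);T=f['tool_from_camera']
P=(C@T[:3,:3].T+T[:3,3])@Ro.from_quat(s['orientation'],scalar_first=True).as_matrix().T+s['position']
m=(np.hypot(P[...,0]-.48,P[...,1]+.355)<.035)&(abs(P[...,2]-.052)<.004)&(f['z_map']>0)
q=P[m];print(s['position'],len(q),q.mean(0),cv2.minEnclosingCircle((q[:,:2]*1000).astype(np.float32)))
```

```text
[ 0.48093025 -0.35497262  0.14217203] 1194 [ 0.47703597 -0.35630028  0.0510362 ] ((477.72943115234375, -356.5837707519531), 17.85800552368164)
```

The wrist view puts the 36 mm button at (0.478, -0.356) with its top at z 0.051, which agrees with the top camera. Pressing now.

>>> step_arm(
  deltas=[
    [0, -0.002, -0.001, -0.02, 0],
    [0, 0, 0, -0.02, 0],
    [0, 0, 0, -0.02, 0],
    [0, 0, 0, -0.015, 0],
    [0, 0, 0, -0.01, 0],
    [0, 0, 0, 0, 0],
    [0, 0, 0, 0, 0],
    [0, 0, 0, 0, 0],
  ],
)

```text
time_s: 13.87
position: [0.4793, -0.3569, 0.0582]
orientation: [0.001, 0.163, 0.987, -0.001]
wrist_force: [-0.0, 0.5, 0.2]
opening: -0.001
gripper_force: 0.0
```

>>> step_arm(
  deltas=[
    [0, 0, 0, -0.003, 0],
    [0, 0, 0, -0.003, 0],
    [0, 0, 0, -0.003, 0],
    [0, 0, 0, -0.002, 0],
    [0, 0, 0, 0, 0],
    [0, 0, 0, 0, 0],
    [0, 0, 0, 0, 0],
  ],
)

```text
time_s: 14.45
position: [0.4791, -0.3568, 0.0464]
orientation: [0.001, 0.163, 0.987, -0.001]
wrist_force: [1.3, -1.6, 4.5]
opening: 0.001
gripper_force: 2.3
```

>>> step_arm(
  deltas=[
    [0, 0, 0, -0.001, 0],
    [0, 0, 0, 0, 0],
    [0, 0, 0, 0, 0],
    [0, 0, 0, 0, 0],
  ],
)

```text
time_s: 14.78
position: [0.4791, -0.3568, 0.046]
orientation: [0.001, 0.163, 0.987, -0.001]
wrist_force: [1.2, 0.4, 8.9]
opening: 0.001
gripper_force: 4.3
```

>>> step_arm(
  deltas=[
    [0, 0, 0, -0.001, 0],
    [0, 0, 0, 0, 0],
    [0, 0, 0, 0, 0],
    [0, 0, 0, 0, 0],
  ],
)

```text
time_s: 15.12
position: [0.4792, -0.3568, 0.0459]
orientation: [0.001, 0.163, 0.987, -0.001]
wrist_force: [-1.8, 1.0, 12.8]
opening: -0.0
gripper_force: 6.5
```

The button is at its end stop: z 0.046 and the force has risen past 5 N. Rising now.

>>> step_arm(
  deltas=[
    [0, 0, 0, 0.005, 0],
    [0, 0, 0, 0.01, 0],
    [0, 0, 0, 0.03, 0],
    [0, 0, 0, 0.03, 0],
    [0, 0, 0, 0.03, 0],
    [0, 0, 0, 0.03, 0],
    [0, 0, 0, 0.02, 0],
    [0, 0, 0, 0, 0],
    [0, 0, 0, 0, 0],
    [0, 0, 0, 0, 0],
  ],
)

```text
time_s: 15.95
position: [0.4772, -0.3548, 0.1961]
orientation: [-0.002, 0.163, 0.987, 0.001]
wrist_force: [0.2, -0.1, -1.4]
opening: -0.005
gripper_force: 0.0
```

Run:
```python
from h import *
from scipy.spatial.transform import Rotation as Ro
s=sense();f=grab_frame('wrist')
f['rvec']=np.zeros(3);f['tvec']=np.zeros(3);C=xyz(f);T=f['tool_from_camera']
P=(C@T[:3,:3].T+T[:3,3])@Ro.from_quat(s['orientation'],scalar_first=True).as_matrix().T+s['position']
m=(np.hypot(P[...,0]-.478,P[...,1]+.356)<.014)&(f['z_map']>0)
print(s['position'],s['wrist_force'],m.sum(),np.median(P[m][:,2]))
```

```text
[ 0.47715556 -0.35480103  0.19611137] [ 0.16146063 -0.06142921 -1.42079373] 4797 0.26885654031723816
```

Run:
```python
from h import *
from scipy.spatial.transform import Rotation as Ro
s=sense();f=grab_frame('wrist')
f['rvec']=np.zeros(3);f['tvec']=np.zeros(3);C=xyz(f);T=f['tool_from_camera']
P=(C@T[:3,:3].T+T[:3,3])@Ro.from_quat(s['orientation'],scalar_first=True).as_matrix().T+s['position']
m=(np.hypot(P[...,0]-.478,P[...,1]+.356)<.014)&(f['z_map']>0)&(P[...,2]<.1)
z=np.median(P[m][:,2]);print(m.sum(),z)
if z>.049: print(sign_off())
```

```text
518 0.05120506404582524
the job is handed in; nothing more can be done
None
```

The job is handed in at about 16 s of the allowed 51 s: I held about 2.6 s above the empty compartment and then above the loose oblong adapter, pressed the grey button to its stop, and its top measured back up at z 0.051; the verdict was not shown.

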